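# Set the slotted length stop to the sample spring and clamp it

### The arm

A 6-joint arm with a two-finger parallel gripper is mounted at the origin on the work surface. World frame = base frame: x ahead of the robot, y to its left, z up, the work surface at z = 0. Lengths are in m, angles in rad, forces in N, time in s.
With the tool pointing down it reaches from about 0.325 to 1 m from the base axis. Payload 5.1 kg.
Tool frame: the origin (TCP) lies on the centre line of the jaws, within the pads' length; the fingertips stand 8 mm ahead of it and the grasp point (between the pads) lies 11 mm behind it; z points along the fingers, y is the line along which they close (so a half turn about z gives the same grasp; the last joint's range is limited). The gripper opens to 85 mm and grips with 20 to 120 N. Pads are 22 mm wide; open, the fingers measure 114 mm over their backs; the gripper's body (76 mm by 85 mm) begins 54 mm behind the grasp point. The pads swing forward as they close: fully open they stand 13 mm farther back than shut.
Start: joints at [-1.348, 0.124, 1.65, -0, 1.367, -0.083], TCP at [0.196, -0.62, 0.239] pointing down, gripper open.
Joint ranges: [-2.61, 2.61], [-1.02, 2.33], [0.03, 2.71], [-1.35, 4.49], [0.32, 2.68], [-2.91, 2.91]. Speed limits (rad/s): [2.57, 2.57, 3.14, 3.14, 3.14, 3.14].

### API

Orientations are given as a unit quaternion [x, y, z, w].
In Python, from workcell import bot gives the robot as it stands. The module is installed in compiled form; this text tells all that it offers.
- The arm moves only by the tool send_rows, never from a script. Its arguments are lists of equal length, an entry for each row: "travel": the shift along the world's x, y, z scaled (see below), a list of three; "turn": the turn about the world's z scaled (see below); "gripper": the opening in per cent of the stroke, from 0 (shut) to 100 (fully open). A call has 1 to 5 rows; each row shifts and turns the commanded pose from where the row before left it; what a row does not reach is not made up. The controller multiplies each number of a shift by 0.12 m and each number of a turn by 1.5 rad. A row lasts 1/10 s, in which the tool goes at most 50 mm and 8.59 degrees, less where a joint would pass 70% of its speed; a pose out of reach is approached as far as the arm can. A call with a number of a shift or a turn outside -1 to 1 is refused whole. A call with a gripper value outside its range is refused whole. The fingers move at their own pace and stop on an object; "force" is the grip in N (left out, the last holds). Time passes only in rows, so rows that do not move let the fingers close. It gives the time, the measured TCP pose, the force, the opening and the grip force at its end, in the units of the state.
- bot.state(): the state, without advancing time (a new reading comes with each control period).
- bot.capture(name): name is "side" or "top"; returns a dict with "img" (420x560x3 uint8, blue, green, red), "camera_matrix" (3x3 intrinsics, pixels), "R" (3x3) and "t" (3): a world point X has camera coordinates R X + t. Camera axes: x right, y down, z forward; pixel columns grow to the right and rows downward; lengths in m; the calibration is good to about 2 mm. A picture is of the moment at which its call begins. There is no depth.
- bot.job_done(): hands the job in; it is judged then, once.
The state is a dict: "time_s": time; "joint_pos": joint angles; "joint_vel": joint speeds; "effort": joint torques, N m; "ee_pos": TCP position; "ee_rot": TCP orientation; "contact_force": force on the tool from outside, world axes, zero at the start; "ft_torque": the same for the moment, N m; "gripper_width": opening from 0.0 (shut) to 1.0 (fully open); "grip_force": force on a finger pad.
Only numpy, scipy, OpenCV 4.12 (cv2) and the standard library are available. Lean on these libraries where they do the work, as an engineer would, in place of code of your own. Each camera call takes 0.05 s, during which the arm holds its last target. There are 200 camera calls.

### The job

Set the spring length gauge to the sample spring lying in its V-block: slide the loose stop along its slots until the spring is held lightly end to end between the stop and the fixed anvil, without squeezing it hard, then tighten the stop by turning the clamping lever clockwise (seen from above) until it is firm, without forcing it. Leave the spring in place and everything else on the bench undisturbed.

Things in the scene. Friction and masses are not known exactly. Their poses are not given: they have to be found in the camera images.
- gauge: the spring length gauge, fixed to the bench: a grey bed plate 120 x 330 x 18 mm (x, y, z). Origin: centre of its underside. Its y runs along the bed from the stop end (-y) to the anvil end (+y), z up. On it, from +y to -y: anvil, dark V-block with the sample spring, slotted stop with its lever. Heights in this list are above the bench, in mm
- anvil: fixed dark steel block, 60 x 20 mm, 78 mm tall, on the bed (top 96 above the bench). Origin: at the foot (18 above the bench) of the middle of the flat face that looks to -y, against which the spring's far end must lie; axes as the gauge's
- sample_mid (a point): centre of the sample spring: a bright coil spring, 44 mm outside diameter, 70 mm long, about 0.2 kg, lying loose in the V-block along the gauge's y, axis height 60. It may start up to 15 mm short of the anvil and slides along the V with about 2 N
- stop_face (a point): point on the middle of the stop's face that meets the spring, height 60. The stop is a bright steel angle: a foot 74 x 138 x 8 mm with two slots lies on the bed and reaches from here to -y (top at 26); an upright 64 mm wide, 10 thick and 72 tall (top at 90) stands at its +y end. It slides only along the gauge's y, against 4 N of friction, and is loose at the start
- stop_back (a point): middle of the upright's back face, 10 mm behind (-y of) stop_face, at height 73: the place to push the stop towards the anvil. Between it and the lever's hub there are at least 30 mm free at the start
- stop: the same stop; origin at the foot of its face (on the bed, 18 above the bench), axes as the gauge's. Its slots let it slide 68 mm in all along the gauge's y
- lever: the black clamping lever with its screw. Origin: on its vertical axis, on the bed's top; x points out along the arm, level. Turned clockwise it moves easily (1 to 3 N at the ball) for 0.2 to 1.7 rad, not told by where the arm points, then stiffens over 0.5 to 0.8 rad. Firm means that 7 to 8 N held at the ball (0.5 N m) turns it no further; it then stays put. Above about 10 N it is being forced
- lever_tip (a point): centre of the ball (17 mm across) at the end of the lever's arm, 68 mm out from the axis, height 68. The arm is a round bar 12 mm thick that rises from the hub (height 46 near the axis) to the ball; it can be pushed sideways or pinched from above
- guide_bolt: hex-head bolt through the other slot (22 mm to +x of the gauge's middle line), already set to guide the stop: nothing to do. Top at 36. Origin at its foot on the bed
- spare_spring: bystander: another such spring standing on the bench, 70 mm tall; origin at its foot
- wrench: bystander: flat steel wrench 170 mm long lying on the bench; origin under its middle, x along it
- spare_plate: bystander: bright slotted plate 140 x 60 x 8 mm lying on the bench; origin under its middle
- caliper: bystander: caliper 215 mm long, 10 mm high, lying on the bench; origin under its middle, x along it
- oil_can: bystander: round metal oil can, 64 mm across, spout to 126 mm high; origin at its foot
- hammer: bystander: hammer 270 mm long lying on the bench; origin under its middle, x along it
- tray: bystander: blue parts tray 260 x 230 x 75 mm with finished springs standing in it; fixed; origin under its middle
- sample: the same spring; origin at its centre, y along its axis
- lever_axis (a point): on the lever's axis, in its hub (25 mm across, its top at 55), at height 48. The axis is fixed, 22 mm to -x and 50 mm to -y of the gauge's middle, through the slot on the gauge's -x side
Things that resemble listed ones, but are neither listed nor needed, are in the scene too. What is shaped like the sample but orange or turquoise is not meant.

How it is judged:
On the way, in this order (a step that is already met when the one before it is completed fails the run):
1. the stop bears on the spring and the spring bears on the anvil, with more than 1 N at both ends (contact force between sample and anvil above 1 N and contact force between stop and sample above 1 N), for 0.2 s.
2. the lever is tightened: its washer presses on the stop's foot with more than 40 N (contact force between lever and stop above 40 N), for 0.2 s.
At the end, for the whole second after the job is handed in: The spring lies still in the V-block, its far end within 1.8 mm of the anvil; the stop's face stands 68.5 to 71.8 mm from the anvil, so the 70 mm spring has less than 1.8 mm of play; the lever's washer presses on the stop's foot with more than 40 N; nothing is held (y of stop_face in the frame of anvil between -0.0718 and -0.0685 m and y of sample_mid in the frame of anvil between -0.0368 and -0.0335 m and horizontal distance between sample_mid and anvil below 0.038 m and height (world z) of sample_mid below 0.063 m and angle between the y axis of sample_mid and the y axis of gauge, either way round below 0.1 rad and contact force between lever and stop above 40 N and linear speed of sample below 0.01 m/s); the robot touches nothing.
It fails at once if the sample spring is squeezed with more than 25 N (contact force between stop and sample above 25 N).
It fails at once if the lever is forced: its washer presses on the stop with more than 90 N (contact force between lever and stop above 90 N).
It fails at once if a bystander on the bench is moved more than 15 mm (distance of any of spare_spring, wrench, spare_plate, caliper, oil_can, hammer from where it was at the start of the episode above 0.015 m).
It also fails if it takes over 67 s, if anything falls off the work surface, if the arm or the gripper's body presses on something with over 40 N, if the wrist force passes 120 N, or if a joint passes its speed limit or range.

## Working session

There is one attempt and no reset: what is moved stays moved. The work goes in short steps, Python scripts to look and compute and a tool call to move; the robot and the scene stay as the last step left them, time stands still between calls to the robot, and variables do not carry over. Pictures are saved under pics/ and viewed, at most 10 in all, crops included, and the job is handed in when it is done.

Besides the shell and the picture viewer there is one more tool, called after "Emit:" as a command line: name --pt "numbers of a row" for each row, then --argument value for the rest. send_rows: Moves the arm, as the interface text tells. Its arguments: {"type":"object","properties":{"travel":{"type":"array"},"turn":{"type":"array"},"gripper":{"type":"array"},"force":{"type":"number"}},"required":["travel","turn","gripper"]}

```bash
mkdir -p pics; cat > h.py <<'E'
import numpy as np, cv2
from workcell import bot
def ray(c,uv,z):
    K,R,t=[np.array(c[k],float) for k in("camera_matrix","R","t")]
    d=R.T@np.linalg.solve(K,[uv[0],uv[1],1.]); o=-R.T@t
    return o+d*(z-o[2])/d[2]
def proj(c,X):
    K,R,t=[np.array(c[k],float) for k in("camera_matrix","R","t")]
    p=K@(R@np.array(X)+t); return p[:2]/p[2]
E
python3 - <<'E'
from h import *
for n in("top","side"):
    c=bot.capture(n); cv2.imwrite(f"pics/{n}0.png",c["img"]); print(n,-np.array(c["R"]).T@c["t"])
    np.savez(f"{n}0.npz",**c)
print(bot.state())
E
```

```text
top [0.30530158 0.00226799 1.20966806]
side [0.1803402  1.01199427 1.3282092 ]
{'time_s': 0.1, 'joint_pos': array([-1.34762565e+00,  1.24469084e-01,  1.65155508e+00, -2.94677235e-06,
        1.36753626e+00, -8.26274567e-02]), 'joint_vel': array([-1.17783528e-03, -1.74464419e-03, -4.15678472e-03,  9.14349602e-05,
        1.28260275e-03,  8.77596135e-05]), 'effort': array([-4.15213634e-06, -4.24929070e+01, -3.66653788e+01, -4.25050655e-05,
        3.90497589e-03,  5.17470653e-07]), 'ee_pos': array([ 0.19551702, -0.61931761,  0.23814662]), 'ee_rot': array([ 9.88333169e-01,  1.52304234e-01, -7.05217050e-05, -9.81358448e-04]), 'contact_force': array([-0.87376188,  0.06029217,  0.24786299]), 'ft_torque': array([-0.02307175,  0.00333967, -0.00281625]), 'grip_force': 0.0, 'gripper_width': 1.0020034225297465}
```

View pics/top0.png

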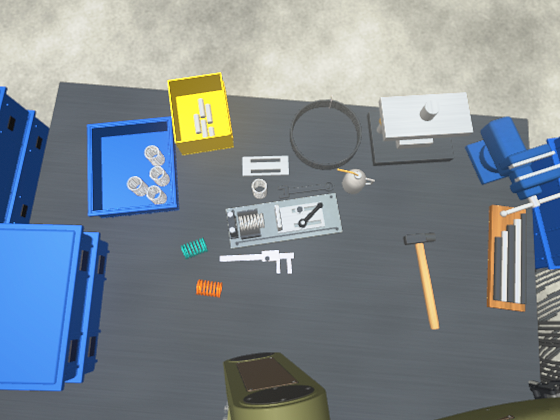

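View pics/side0.png

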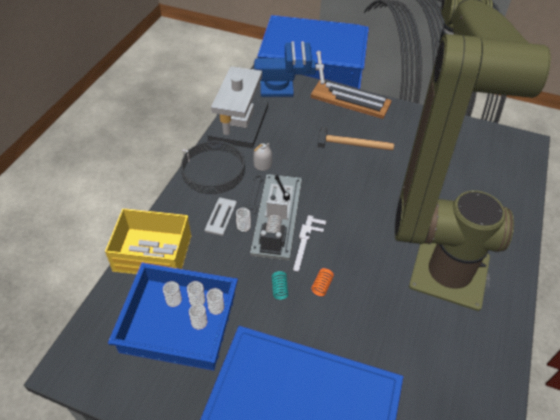

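The top view shows the gauge around (285,220), with the anvil and bright spring at its left end near (235-265,222), and the stop and black lever at right near (310,215). Lookalikes are the turquoise spring (193,248), the orange spring (209,288) and the spare standing at (259,187). The bright coil in the gauge's V-block is the sample. I'll confirm with an enlarged crop.

```bash
python3 - <<'E'
from h import *
a=cv2.imread("pics/top0.png")[180:260,215:355]; b=cv2.imread("pics/side0.png")[165:265,235:320]
cv2.imwrite("pics/cropt.png",cv2.resize(a,(784,448),interpolation=cv2.INTER_CUBIC))
cv2.imwrite("pics/crops.png",cv2.resize(b,(510,600),interpolation=cv2.INTER_CUBIC))
E
```

```text
(no output)
```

View pics/cropt.png

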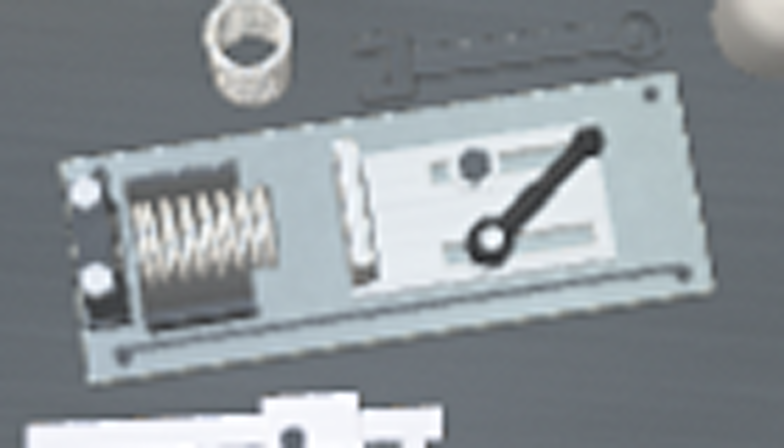

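View pics/crops.png

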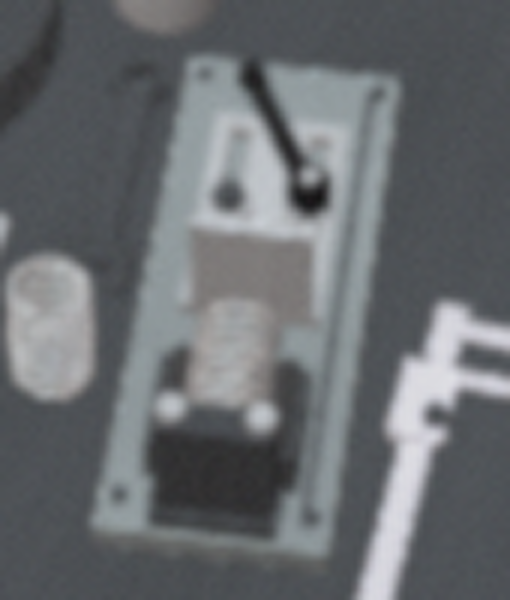

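The crop (5.6x) confirms it. The bright coil lies in the dark V-block next to the anvil; the stop upright is at crop (355,210), the lever hub at (490,240) and the ball at (590,140). Next I fit the gauge frame.

```bash
cat >> h.py <<'E'
def topc(p): return np.array(p)/5.6+[215,180]-.41
def sidec(p): return np.array(p)/6+[235,165]-.41
E
python3 - <<'E'
from h import *
T=dict(np.load("top0.npz"));S=dict(np.load("side0.npz"))
def tri(pt,ps):
    Ms=[];
    for c,p in((T,topc(pt)),(S,sidec(ps))):
        P=c["camera_matrix"]@np.c_[c["R"],c["t"]];Ms.append((P,p))
    X=cv2.triangulatePoints(Ms[0][0],Ms[1][0],Ms[0][1].reshape(2,1),Ms[1][1].reshape(2,1));return (X[:3]/X[3]).ravel()
cs=[(62,160),(676,73),(714,290),(92,380)]  # (+y,+x),(−y,+x),(−y,−x),(+y,−x)
ss=[(92,528),(190,57),(400,75),(328,555)]
W=[ray(T,topc(p),.018) for p in cs];WS=[ray(S,sidec(p),.018) for p in ss]
for n,w in(("T",np.array(W)),("S",np.array(WS))):
    c=w.mean(0); print(n,c,np.linalg.norm(w-np.roll(w,-1,0),axis=1)); 
    ey=(w[0]+w[3]-w[1]-w[2])[:2];ey/=np.linalg.norm(ey);print("ey",ey,np.arctan2(-ey[0],ey[1]))
w=(np.array(W)+WS)/2;c=w.mean(0)[:2];ey=(w[0]+w[3]-w[1]-w[2])[:2];ey/=np.linalg.norm(ey);ex=np.array([ey[1],-ey[0]])
np.savez("g.npz",c=c,ex=ex,ey=ey);print(c,ex,ey)
def g(X): d=np.array(X)[:2]-c;return np.round(1e3*np.array([d@ex,d@ey]),1)
f=lambda p,z,c=T,k=topc:g(ray(c,k(p),z))
print("hub T",f((490,240),.055),"S",f((312,185),.055,S,sidec))
print("ball T",f((591,141),.068),"S",f((253,73),.068,S,sidec))
print("ball tri",tri((591,141),(253,73)),"hub",tri((490,240),(312,185)))
print("bolt",f((475,163),.036))
print("stop top T upper edge",f((345,140),.09),f((365,270),.09))
print("stop face top S",f((192,232),.09,S,sidec),f((315,245),.09,S,sidec))
print("foot back edge",f((600,130),.026),f((614,257),.026))
print("anvil face top T", f((118,175),.096), "anvil face S",f((180,410),.096,S,sidec))
print("spring near end T",f((267,225),.06),"far",f((138,240),.06))
E
```

```text
T [ 0.55218849 -0.00666735  0.018     ] [0.32921426 0.11843922 0.32699144 0.11826166]
ey [-0.22731686  0.97382085] 0.2293215200918426
S [ 0.55391721 -0.00439609  0.018     ] [0.32891311 0.11918208 0.33181067 0.11873941]
ey [-0.23327966  0.97240969] 0.23544903757541644
[ 0.55305285 -0.00553172] [0.97311741 0.23030957] [-0.23030957  0.97311741]
hub T [-24.2 -49.2] S [-22.6 -44.3]
ball T [  16.3 -106.9] S [  18.4 -108.2]
ball tri [ 0.59466807 -0.10559483  0.06905938] hub [ 0.54280302 -0.05929853  0.04842829]
bolt [ 20.8 -50. ]
stop top T upper edge [30.  17.3] [-36.5  17.4]
stop face top S [30.9 27.6] [-32.2  26.6]
foot back edge [  30.9 -118.9] [ -37.2 -114.4]
anvil face top T [ 27.4 130.8] anvil face S [ 18.6 145.8]
spring near end T [-0.8 61.7] far [  1.2 127.3]
```

Emit:
send_rows --pt "0.19 0.31 0" --pt "0.19 0.31 0" --pt "0.19 0.31 0" --pt "0.19 0.31 0" --pt "0.19 0.31 0" --turn '[-0.05,0,0,0,0]' --gripper '[0,0,0,0,0]'

```text
time_s: 0.6
ee_pos: [0.3101, -0.432, 0.2387]
ee_rot: [0.993, 0.115, -0.0, -0.0]
contact_force: [0.0, -0.2, 1.0]
gripper_width: 0.144
grip_force: 0.0
```

Emit:
send_rows --pt "0.19 0.31 0" --pt "0.19 0.31 0" --pt "0.19 0.31 0" --pt "0.19 0.31 0" --pt "0.19 0.31 0" --turn '[0,0,0,0,0]' --gripper '[0,0,0,0,0]'

```text
time_s: 1.1
ee_pos: [0.424, -0.246, 0.239]
ee_rot: [0.993, 0.115, -0.0, -0.0]
contact_force: [0.5, -0.9, -0.3]
gripper_width: -0.001
grip_force: 0.0
```

Emit:
send_rows --pt "0.19 0.31 0" --pt "0.19 0.31 0" --pt "0.19 0.31 0" --pt "0.19 0.31 0" --pt "0.19 0.31 0" --turn '[0,0,0,0,0]' --gripper '[0,0,0,0,0]'

```text
time_s: 1.6
ee_pos: [0.5381, -0.06, 0.2389]
ee_rot: [0.993, 0.115, -0.0, -0.0]
contact_force: [0.6, -0.8, 0.2]
gripper_width: 0.003
grip_force: 0.0
```

Emit:
send_rows --pt "0.15 0.36 0" --pt "0 0 -0.4" --pt "0 0 -0.4" --pt "0 0 -0.2" --pt "0 0 0" --turn '[0,0,0,0,0]' --gripper '[0,0,0,0,0]'

```text
time_s: 2.1
ee_pos: [0.5517, -0.0179, 0.1137]
ee_rot: [0.993, 0.115, -0.005, -0.001]
contact_force: [-1.0, -0.6, -0.2]
gripper_width: 0.001
grip_force: 0.0
```

```bash
python3 - <<'E'
from h import *
s=bot.state();print(s["ee_pos"],s["contact_force"])
a,b=bot.capture("top"),bot.capture("side")
X=s["ee_pos"]+np.array([0,0,-.008]);
im=[]
for c,(u,v,w,h) in((a,(215,170,140,105)),(b,(225,150,110,110))):
    p=proj(c,X);print(p);i=c["img"][v:v+h,u:u+w]
    im.append(cv2.resize(i,(int(w*430/h*.9),387),interpolation=cv2.INTER_CUBIC))
cv2.imwrite("pics/m1.png",cv2.hconcat(im)[:,:800])
E
```

```text
[ 0.55173744 -0.01790296  0.11367618] [-0.98723447 -0.56265079 -0.20663055]
[288.6112469  213.69750661]
[279.80258449 191.67645796]
```

View pics/m1.png

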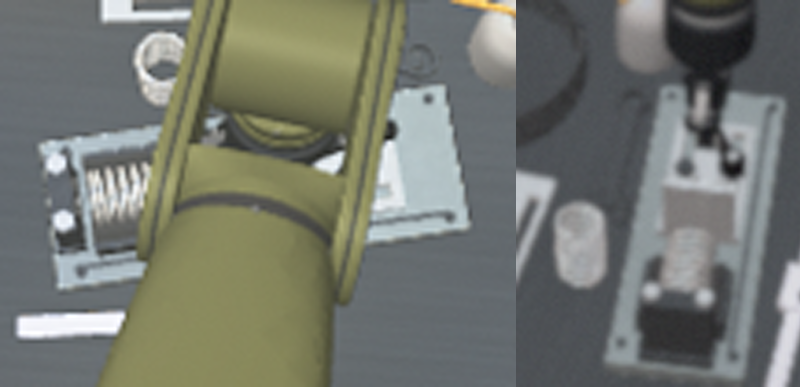

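The side view (right half) shows the closed fingers just behind the stop's upright at (705,120), clear of the hub (733,160) and the bolt (685,165). The arm hides the top view. Descending and starting to push.

Emit:
send_rows --pt "0 0 -0.2" --pt "0 0 -0.2" --pt "0 0 0" --pt "-0.008 0.032 0" --pt "-0.008 0.032 0" --turn '[0,0,0,0,0]' --gripper '[0,0,0,0,0]'

```text
time_s: 2.7
ee_pos: [0.5555, -0.011, 0.0741]
ee_rot: [0.993, 0.115, 0.002, 0.0]
contact_force: [-0.9, 0.5, 0.3]
gripper_width: -0.001
grip_force: 0.0
```

Emit:
send_rows --pt "-0.008 0.032 0" --pt "-0.008 0.032 0" --pt "-0.008 0.032 0" --pt "-0.008 0.032 0" --pt "0 0 0" --turn '[0,0,0,0,0]' --gripper '[0,0,0,0,0]'

```text
time_s: 3.2
ee_pos: [0.5504, 0.0048, 0.0719]
ee_rot: [0.993, 0.115, 0.001, 0.0]
contact_force: [1.8, -1.9, 1.3]
gripper_width: 0.003
grip_force: 1.4
```

Emit:
send_rows --pt "-0.006 0.024 0" --pt "-0.006 0.024 0" --pt "-0.006 0.024 0" --pt "0 0 0" --pt "0 0 0" --turn '[0,0,0,0,0]' --gripper '[0,0,0,0,0]'

```text
time_s: 3.7
ee_pos: [0.5471, 0.0135, 0.0707]
ee_rot: [0.993, 0.115, -0.001, -0.0]
contact_force: [1.0, -1.6, 1.6]
gripper_width: -0.001
grip_force: 1.0
```

```bash
python3 - <<'E'
from h import *
a,b=bot.capture("top"),bot.capture("side");s=bot.state();print(s["ee_pos"],s["contact_force"])
im=[]
for c,(u,v,w,h) in((a,(215,185,110,85)),(b,(235,165,90,95))):
    i=c["img"][v:v+h,u:u+w];im.append(cv2.resize(i,(int(w*400/h),400),interpolation=cv2.INTER_CUBIC))
cv2.imwrite("pics/m2.png",cv2.hconcat(im)[:,:800])
E
```

```text
[0.54691697 0.01338872 0.07060071] [ 1.02182394 -0.94601671  1.02598364]
```

View pics/m2.png

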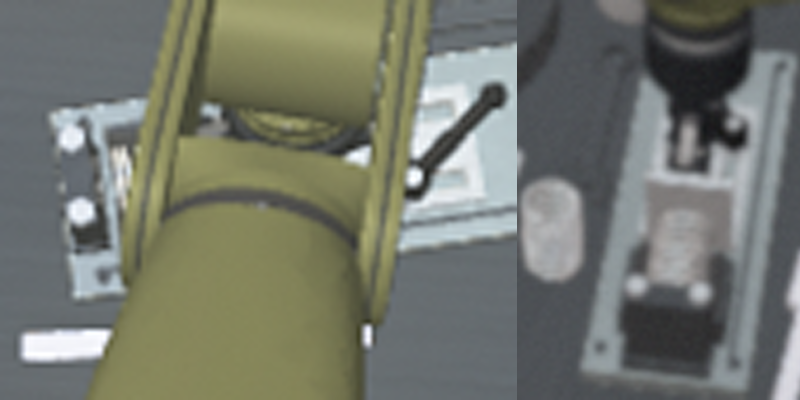

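The foot's back edge shows in the top view at crop (470,88)-(487,195), giving the stop's position.

```bash
cat >> h.py <<'E'
_g=np.load("g.npz") 
def g(X): d=np.array(X)[:2]-_g["c"];return np.round(1e3*np.array([d@_g["ex"],d@_g["ey"]]),1)
E
python3 - <<'E'
from h import *
T=dict(np.load("top0.npz"))
for p in((470,88),(487,195)): print(g(ray(T,np.array(p)/4.706+[215,185]-.4,.026)))
print(g([.5469,.0134]))
E
```

```text
[ 32.6 -97.5]
[-36.2 -96.4]
[-1.6 19.8]
```

Emit:
send_rows --pt "-0.005 0.02 0" --pt "-0.005 0.02 0" --pt "-0.005 0.02 0" --pt "-0.005 0.02 0" --pt "0 0 0" --turn '[0,0,0,0,0]' --gripper '[0,0,0,0,0]'

```text
time_s: 4.3
ee_pos: [0.5446, 0.0231, 0.0707]
ee_rot: [0.993, 0.115, -0.001, -0.0]
contact_force: [0.8, -2.0, -2.4]
gripper_width: 0.0
grip_force: 1.1
```

Emit:
send_rows --pt "-0.002 0.008 0" --pt "-0.002 0.008 0" --pt "-0.002 0.008 0" --pt "-0.002 0.008 0" --pt "0 0 0" --turn '[0,0,0,0,0]' --gripper '[0,0,0,0,0]'

```text
time_s: 4.8
ee_pos: [0.5441, 0.0266, 0.0712]
ee_rot: [0.993, 0.115, -0.0, -0.0]
contact_force: [0.4, -3.8, -2.1]
gripper_width: 0.003
grip_force: 1.5
```

Emit:
send_rows --pt "-0.002 0.008 0" --pt "-0.002 0.008 0" --pt "-0.002 0.008 0" --pt "0 0 0" --pt "0 0 0" --turn '[0,0,0,0,0]' --gripper '[0,0,0,0,0]'

```text
time_s: 5.3
ee_pos: [0.5436, 0.0289, 0.0713]
ee_rot: [0.993, 0.115, -0.0, 0.001]
contact_force: [-0.7, -5.7, -2.9]
gripper_width: 0.002
grip_force: 2.9
```

Emit:
send_rows --pt "-0.002 0.008 0" --pt "-0.002 0.008 0" --pt "-0.002 0.008 0" --pt "0 0 0" --pt "0 0 0" --turn '[0,0,0,0,0]' --gripper '[0,0,0,0,0]'

```text
time_s: 5.8
ee_pos: [0.5429, 0.0317, 0.0713]
ee_rot: [0.993, 0.115, -0.0, 0.001]
contact_force: [-0.3, -5.7, -3.1]
gripper_width: -0.002
grip_force: 3.1
```

Emit:
send_rows --pt "-0.002 0.008 0" --pt "-0.002 0.008 0" --pt "0 0 0" --pt "0 0 0" --turn '[0,0,0,0]' --gripper '[0,0,0,0]'

```text
time_s: 6.2
ee_pos: [0.5424, 0.0336, 0.0713]
ee_rot: [0.993, 0.115, -0.0, 0.001]
contact_force: [-0.6, -5.9, -2.0]
gripper_width: 0.0
grip_force: 3.1
```

Emit:
send_rows --pt "-0.002 0.008 0" --pt "-0.002 0.008 0" --pt "0 0 0" --pt "0 0 0" --turn '[0,0,0,0]' --gripper '[0,0,0,0]'

```text
time_s: 6.6
ee_pos: [0.542, 0.0355, 0.0713]
ee_rot: [0.993, 0.115, -0.0, 0.001]
contact_force: [-1.0, -7.4, -2.2]
gripper_width: 0.001
grip_force: 3.1
```

```bash
python3 - <<'E'
from h import *
c=bot.capture("top");s=bot.state();print(g(s["ee_pos"]),s["contact_force"])
cv2.imwrite("pics/m3.png",cv2.resize(c["img"][185:270,215:345],(780,510),interpolation=cv2.INTER_CUBIC))
E
```

```text
[-1.3 42.5] [ 0.21144712 -5.80002215 -3.2995726 ]
```

View pics/m3.png

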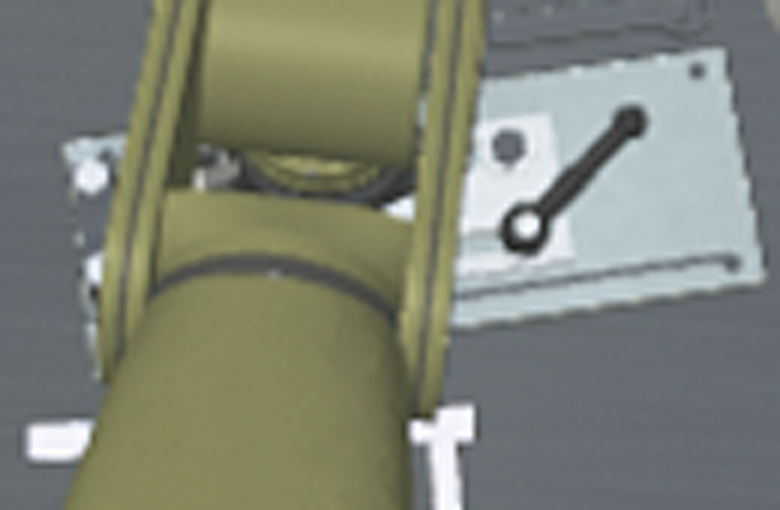

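The foot's back edge is now at about crop (555,113)-(573,258), so the stop has moved about 40 mm. The push is still about 6 N, meaning the spring is still sliding. I continue in small steps.

Emit:
send_rows --pt "-0.002 0.008 0" --pt "0 0 0" --pt "-0.002 0.008 0" --pt "0 0 0" --pt "0 0 0" --turn '[0,0,0,0,0]' --gripper '[0,0,0,0,0]'

```text
time_s: 7.15
ee_pos: [0.5415, 0.0374, 0.0713]
ee_rot: [0.993, 0.115, -0.0, 0.001]
contact_force: [0.1, -6.6, -3.4]
gripper_width: 0.002
grip_force: 3.2
```

Emit:
send_rows --pt "-0.002 0.008 0" --pt "0 0 0" --pt "-0.002 0.008 0" --pt "0 0 0" --pt "0 0 0" --turn '[0,0,0,0,0]' --gripper '[0,0,0,0,0]'

```text
time_s: 7.65
ee_pos: [0.5414, 0.0378, 0.0713]
ee_rot: [0.993, 0.115, 0.0, 0.002]
contact_force: [2.0, -12.3, -4.2]
gripper_width: -0.005
grip_force: 6.3
```

Force jumped to 12 N with motion stopped, so the spring is against the anvil. Hold briefly, then retract.

Emit:
send_rows --pt "0 0 0" --pt "0 0 0" --pt "0 0 0" --pt "0 0 0" --turn '[0,0,0,0]' --gripper '[0,0,0,0]'

```text
time_s: 8.05
ee_pos: [0.5415, 0.0378, 0.0713]
ee_rot: [0.993, 0.115, 0.0, 0.002]
contact_force: [0.8, -12.1, -4.1]
gripper_width: -0.001
grip_force: 6.2
```

Emit:
send_rows --pt "0.004 -0.016 0" --pt "0.008 -0.032 0" --pt "0.015 -0.065 0" --pt "0 0 0.3" --pt "0 0 0.3" --turn '[0,0,0,0,0]' --gripper '[0,0,0,0,0]'

```text
time_s: 8.55
ee_pos: [0.5435, 0.0264, 0.1432]
ee_rot: [0.993, 0.115, -0.001, -0.001]
contact_force: [0.7, -0.2, -0.1]
gripper_width: -0.001
grip_force: 0.0
```

Emit:
send_rows --pt "0.175 -0.3 0" --pt "0.175 -0.3 0" --pt "0.175 -0.3 0" --pt "0 0 0" --pt "0 0 0" --turn '[0.095,0.095,0.095,0.095,0.02]' --gripper '[0,0,0,0,0]'

```text
time_s: 9.05
ee_pos: [0.608, -0.0826, 0.1437]
ee_rot: [0.915, 0.403, 0.001, -0.0]
contact_force: [0.2, -0.0, 0.7]
gripper_width: -0.002
grip_force: 0.0
```

```bash
python3 - <<'E'
from h import *
a,b=bot.capture("top"),bot.capture("side");s=bot.state();print(s["ee_pos"],s["ee_rot"],s["joint_pos"][5],s["contact_force"])
im=[]
for c,(u,v,w,h) in((a,(220,180,130,85)),(b,(235,150,85,110))):
    i=c["img"][v:v+h,u:u+w];im.append(cv2.resize(i,(int(w*360/h),360),interpolation=cv2.INTER_CUBIC))
cv2.imwrite("pics/m4.png",cv2.hconcat(im)[:,:800]);print([i.shape for i in im])
E
```

```text
[ 0.60725749 -0.08136182  0.14337633] [ 9.15334335e-01  4.02694619e-01  1.75878292e-04 -2.59141578e-04] 0.5205761444278197 [-0.25826007 -0.67194787 -0.56760417]
[(360, 550, 3), (360, 278, 3)]
```

View pics/m4.png

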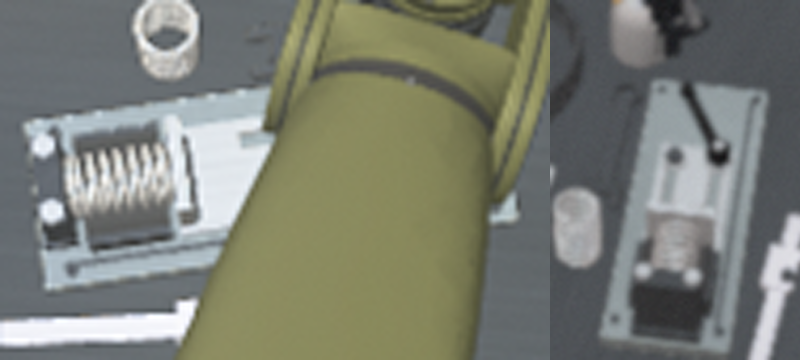

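The top view shows the spring spanning the full gap from anvil (60,180) to stop (178,170). The side view shows the fingertips above and beside the lever ball (688,88). Descend.

Emit:
send_rows --pt "0 0 -0.35" --pt "0 0 -0.35" --pt "0 0 0" --pt "0 0 0" --turn '[0,0,0,0]' --gripper '[0,0,0,0]'

```text
time_s: 9.55
ee_pos: [0.6066, -0.0808, 0.0591]
ee_rot: [0.915, 0.403, -0.001, -0.001]
contact_force: [0.3, -0.9, 1.1]
gripper_width: 0.002
grip_force: 0.0
```

```bash
cat > arc.py <<'E'
import sys
from h import *
# arc plan: print moves in travel units per row for finger centre around hub, step in rad
H=np.array([.5432,-.0593]);s=bot.state();p=s["ee_pos"][:2]-H
F=s["contact_force"];r=np.hypot(*p);a=np.arctan2(p[1],p[0])
t=np.array([np.sin(a),-np.cos(a)])
print("r %.4f ang %.3f"%(r,a),"z",s["ee_pos"][2],"tangential resist %.1f radial %.1f"%(-F[:2]@t,F[:2]@p/r),"j6 %.2f"%s["joint_pos"][5])
st=float(sys.argv[1]);n=int(sys.argv[2]); R=float(sys.argv[3]) if len(sys.argv)>3 else r
q=p
for i in range(n):
    b=a-st*(i+1);w=(R+(r-R)*(0 if 1 else 0))*np.array([np.cos(b),np.sin(b)]);print(np.round((w-q)/.12,3));q=w
E
python3 arc.py .08 10
```

```text
r 0.0669 ang -0.327 z 0.05911053792352509 tangential resist -0.8 radial 0.5 j6 0.52
[-0.016 -0.042]
[-0.019 -0.04 ]
[-0.022 -0.039]
[-0.025 -0.037]
[-0.028 -0.034]
[-0.031 -0.032]
[-0.033 -0.03 ]
[-0.036 -0.027]
[-0.038 -0.024]
[-0.039 -0.021]
```

Emit:
send_rows --pt "-0.016 -0.042 0" --pt "-0.019 -0.04 0" --pt "-0.022 -0.039 0" --pt "-0.025 -0.037 0" --pt "-0.028 -0.034 0" --turn '[-0.053,-0.053,-0.053,-0.053,-0.053]' --gripper '[0,0,0,0,0]'

```text
time_s: 10.05
ee_pos: [0.5967, -0.1044, 0.0632]
ee_rot: [0.977, 0.213, 0.003, 0.001]
contact_force: [2.0, 2.3, -2.2]
gripper_width: -0.001
grip_force: 1.5
```

Emit:
send_rows --pt "-0.031 -0.032 0" --pt "-0.033 -0.03 0" --pt "0 0 0" --turn '[-0.053,-0.053,0]' --gripper '[0,0,0]'

```text
time_s: 10.35
ee_pos: [0.5882, -0.1126, 0.0629]
ee_rot: [0.991, 0.137, 0.002, 0.001]
contact_force: [-0.1, -0.9, -0.2]
gripper_width: 0.002
grip_force: 0.0
```

```bash
python3 arc.py .08 10 .066
```

```text
r 0.0698 ang -0.869 z 0.06289612828041999 tangential resist -0.6 radial 0.6 j6 1.02
[-0.055 -0.003]
[-0.037 -0.024]
[-0.039 -0.021]
[-0.04  -0.018]
[-0.041 -0.015]
[-0.042 -0.011]
[-0.043 -0.008]
[-0.044 -0.004]
[-0.044 -0.001]
[-0.044  0.003]
```

Emit:
send_rows --pt "-0.05 -0.006 -0.03" --pt "-0.037 -0.024 0" --pt "-0.039 -0.021 0" --pt "-0.04 -0.018 0" --pt "0 0 0" --turn '[-0.053,-0.053,-0.053,-0.053,0]' --gripper '[0,0,0,0,0]'

```text
time_s: 10.85
ee_pos: [0.5681, -0.1209, 0.0586]
ee_rot: [1.0, -0.021, 0.002, 0.001]
contact_force: [-0.7, -1.0, 0.0]
gripper_width: -0.001
grip_force: 0.0
```

```bash
python3 arc.py .08 8 .066
```

```text
r 0.0665 ang -1.187 z 0.058622116915638074 tangential resist -1.1 radial 0.6 j6 1.31
[-0.043 -0.011]
[-0.042 -0.011]
[-0.043 -0.008]
[-0.044 -0.005]
[-0.044 -0.001]
[-0.044  0.002]
[-0.044  0.006]
[-0.043  0.009]
```

Emit:
send_rows --pt "-0.043 -0.011 0" --pt "-0.043 -0.01 0" --pt "-0.043 -0.008 0" --pt "-0.044 -0.005 0" --pt "0 0 0" --turn '[-0.053,-0.053,-0.053,-0.053,0]' --gripper '[0,0,0,0,0]'

```text
time_s: 11.35
ee_pos: [0.5464, -0.1245, 0.0572]
ee_rot: [0.984, -0.179, 0.001, 0.0]
contact_force: [0.7, 0.9, 0.9]
gripper_width: -0.004
grip_force: 0.0
```

```bash
python3 - <<'E'
from h import *
a,b=bot.capture("top"),bot.capture("side")
im=[]
for c,(u,v,w,h) in((a,(220,180,130,85)),(b,(235,150,85,110))):
    i=c["img"][v:v+h,u:u+w];im.append(cv2.resize(i,(int(w*360/h),360),interpolation=cv2.INTER_CUBIC))
cv2.imwrite("pics/m5.png",cv2.hconcat(im)[:,:800])
E
python3 arc.py .08 6 .066
```

```text
r 0.0650 ang -1.529 z 0.056311307046303084 tangential resist -0.3 radial 1.3 j6 1.61
[-0.044 -0.008]
[-0.044  0.003]
[-0.043  0.007]
[-0.043  0.01 ]
[-0.042  0.014]
[-0.041  0.017]
```

View pics/m5.png

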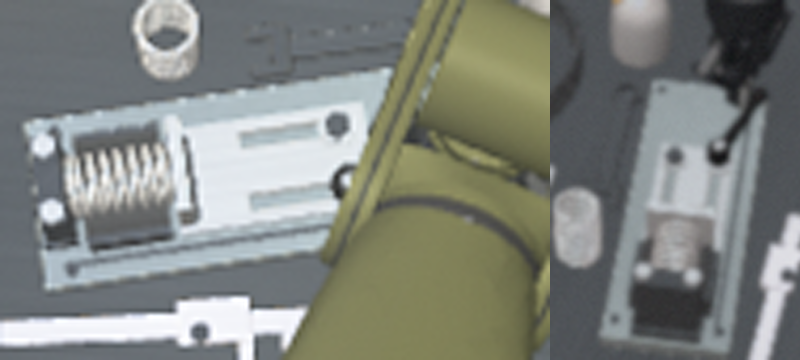

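Side view: the lever has swung clockwise ahead of the finger, its ball now at (755,95). The spring and stop are unchanged. Continue.

Emit:
send_rows --pt "-0.044 -0.005 0.01" --pt "-0.044 0.003 0.01" --pt "-0.043 0.007 0" --pt "0 0 0" --turn '[-0.053,-0.053,-0.053,0]' --gripper '[0,0,0,0]'

```text
time_s: 11.85
ee_pos: [0.5299, -0.1236, 0.0582]
ee_rot: [0.956, -0.295, -0.0, -0.0]
contact_force: [-0.2, -0.1, 0.3]
gripper_width: -0.003
grip_force: 0.0
```

```bash
python3 arc.py .06 6 .066
```

```text
r 0.0657 ang -1.775 z 0.05821650336313894 tangential resist -0.2 radial 0.1 j6 1.84
[-0.033  0.005]
[-0.032  0.01 ]
[-0.031  0.011]
[-0.03   0.013]
[-0.029  0.015]
[-0.028  0.017]
```

Emit:
send_rows --pt "-0.033 0.005 0" --pt "-0.032 0.01 0" --pt "-0.031 0.011 0" --pt "-0.03 0.013 0" --turn '[-0.04,-0.04,-0.04,-0.04]' --gripper '[0,0,0,0]'

```text
time_s: 12.25
ee_pos: [0.5168, -0.12, 0.0587]
ee_rot: [0.913, -0.407, 0.003, 0.0]
contact_force: [7.2, -4.6, -3.7]
gripper_width: -0.004
grip_force: 3.8
```

```bash
python3 arc.py .06 6 .066
```

```text
r 0.0662 ang -1.981 z 0.05873258664328983 tangential resist 8.4 radial 1.4 j6 2.08
[-0.029  0.015]
[-0.029  0.016]
[-0.028  0.018]
[-0.027  0.019]
[-0.026  0.021]
[-0.024  0.022]
```

Emit:
send_rows --pt "0 0 0" --pt "0 0 0" --turn '[0,0]' --gripper '[0,0]'

```text
time_s: 12.45
ee_pos: [0.5156, -0.1193, 0.0585]
ee_rot: [0.914, -0.407, 0.001, -0.0]
contact_force: [4.0, -0.1, -0.7]
gripper_width: 0.001
grip_force: 1.6
```

```bash
python3 arc.py .02 4 .066
```

```text
r 0.0661 ang -2.002 z 0.05846131897757101 tangential resist 3.7 radial -1.6 j6 2.08
[-0.01   0.005]
[-0.01   0.005]
[-0.01   0.005]
[-0.01   0.005]
```

Static resistance is 3.7 N, so stiffening has begun. I go on in small steps.

Emit:
send_rows --pt "-0.014 0.007 0" --pt "-0.014 0.008 0" --pt "-0.014 0.008 0" --pt "0 0 0" --pt "0 0 0" --turn '[-0.02,-0.02,-0.02,0,0]' --gripper '[0,0,0,0,0]'

```text
time_s: 12.95
ee_pos: [0.5109, -0.1171, 0.0586]
ee_rot: [0.894, -0.447, 0.001, 0.0]
contact_force: [4.2, -3.4, -2.0]
gripper_width: -0.001
grip_force: 2.6
```

```bash
python3 arc.py .02 4 .066
```

```text
r 0.0662 ang -2.080 z 0.05857842683354979 tangential resist 5.4 radial 0.9 j6 2.17
[-0.009  0.007]
[-0.009  0.006]
[-0.009  0.006]
[-0.009  0.006]
```

Emit:
send_rows --pt "-0.012 0.008 0" --pt "-0.012 0.008 0" --pt "-0.012 0.008 0" --pt "0 0 0" --pt "0 0 0" --turn '[-0.02,-0.02,-0.02,0,0]' --gripper '[0,0,0,0,0]'

```text
time_s: 13.45
ee_pos: [0.5066, -0.1146, 0.0586]
ee_rot: [0.873, -0.487, 0.002, 0.0]
contact_force: [4.5, -3.9, -2.2]
gripper_width: -0.003
grip_force: 3.0
```

```bash
python3 arc.py .02 4 .066
```

```text
r 0.0663 ang -2.156 z 0.05863366639589006 tangential resist 6.0 radial 0.8 j6 2.26
[-0.008  0.008]
[-0.009  0.006]
[-0.009  0.007]
[-0.009  0.007]
```

Emit:
send_rows --pt "-0.011 0.009 0" --pt "-0.011 0.009 0" --pt "-0.011 0.009 0" --pt "0 0 0" --pt "0 0 0" --turn '[-0.02,-0.02,-0.02,0,0]' --gripper '[0,0,0,0,0]'

```text
time_s: 13.95
ee_pos: [0.5023, -0.1116, 0.0586]
ee_rot: [0.851, -0.526, 0.001, 0.001]
contact_force: [3.4, -5.1, -1.9]
gripper_width: -0.003
grip_force: 3.2
```

```bash
python3 arc.py .02 4 .066
```

```text
r 0.0664 ang -2.234 z 0.05859156576329247 tangential resist 5.8 radial 1.9 j6 2.36
[-0.007  0.009]
[-0.008  0.007]
[-0.008  0.007]
[-0.008  0.007]
```

Emit:
send_rows --pt "-0.01 0.01 0" --pt "-0.01 0.01 0" --pt "-0.01 0.01 0" --pt "0 0 0" --pt "0 0 0" --turn '[-0.02,-0.02,-0.02,0,0]' --gripper '[0,0,0,0,0]'

```text
time_s: 14.45
ee_pos: [0.4984, -0.1084, 0.0586]
ee_rot: [0.826, -0.563, 0.001, 0.001]
contact_force: [3.2, -7.2, -1.6]
gripper_width: 0.0
grip_force: 3.7
```

```bash
python3 arc.py .02 4 .066
```

```text
r 0.0665 ang -2.309 z 0.05860342241228616 tangential resist 7.2 radial 3.2 j6 2.45
[-0.005  0.01 ]
[-0.008  0.008]
[-0.008  0.008]
[-0.008  0.008]
```

Emit:
send_rows --pt "-0.008 0.009 0" --pt "-0.008 0.009 0" --pt "0 0 0" --pt "0 0 0" --pt "0 0 0" --turn '[-0.015,-0.015,0,0,0]' --gripper '[0,0,0,0,0]'

```text
time_s: 14.95
ee_pos: [0.4963, -0.1064, 0.0586]
ee_rot: [0.813, -0.582, 0.001, 0.002]
contact_force: [0.7, -7.8, -0.2]
gripper_width: -0.001
grip_force: 3.9
```

```bash
python3 arc.py .02 2 .066; python3 -c "
from h import *
F=[]
for i in range(4): bot.capture('side');F.append(bot.state()['contact_force'])
print(np.mean(F,0))"
```

```text
r 0.0665 ang -2.353 z 0.058570887708517864 tangential resist 6.0 radial 5.0 j6 2.50
[-0.005  0.011]
[-0.008  0.008]
[ 1.16690733 -8.33114938 -0.55874356]
```

Emit:
send_rows --pt "-0.007 0.009 0" --pt "-0.007 0.009 0" --pt "0 0 0" --pt "0 0 0" --pt "0 0 0" --turn '[-0.017,-0.017,0,0,0]' --gripper '[0,0,0,0,0]'

```text
time_s: 15.65
ee_pos: [0.4943, -0.1044, 0.0585]
ee_rot: [0.798, -0.602, 0.001, 0.002]
contact_force: [-0.3, -9.0, 1.1]
gripper_width: 0.0
grip_force: 3.9
```

```bash
python3 arc.py .02 1 .066; python3 -c "
from h import *
F=[];H=np.array([.5432,-.0593])
for i in range(5):
  bot.capture('side');s=bot.state();F.append(np.r_[s['contact_force'],s['ft_torque'][2],np.cross(s['ee_pos'][:2]-H,s['contact_force'][:2])])
print(np.mean(F,0))"
```

```text
r 0.0665 ang -2.397 z 0.05852241219916213 tangential resist 6.5 radial 6.3 j6 2.55
[-0.004  0.011]
[-0.05132109 -8.68066718  0.56269877  0.06956363  0.42216866]<string>:5: DeprecationWarning: Arrays of 2-dimensional vectors are deprecated. Use arrays of 3-dimensional vectors instead. (deprecated in NumPy 2.0)
```

Axis torque is about 0.42 + 0.07 = 0.49 N m, which is firm (7 to 8 N at the ball). Back off and up.

Emit:
send_rows --pt "0.005 -0.016 0" --pt "0.03 -0.1 0" --pt "0.03 -0.1 0.1" --pt "0 0 0.4" --pt "0 0 0.4" --turn '[0,0,0,0,0]' --gripper '[0,0,0,0,0]'

```text
time_s: 16.4
ee_pos: [0.5012, -0.1289, 0.1666]
ee_rot: [0.797, -0.604, -0.002, 0.0]
contact_force: [0.8, -0.2, 0.1]
gripper_width: 0.002
grip_force: 0.0
```

Emit:
send_rows --pt "0 -0.35 0.1" --pt "0 -0.35 0" --pt "0 -0.35 0" --pt "0 -0.35 0" --pt "0 0 0" --turn '[0,0,0,0,0]' --gripper '[0,0,0,0,0]'

```text
time_s: 16.9
ee_pos: [0.5019, -0.3013, 0.1793]
ee_rot: [0.796, -0.605, 0.001, 0.0]
contact_force: [0.1, 0.0, 0.8]
gripper_width: -0.002
grip_force: 0.0
```

```bash
python3 - <<'E'
from h import *
a,b=bot.capture("top"),bot.capture("side");s=bot.state();print(s["ee_pos"],s["contact_force"])
im=[]
for c,(u,v,w,h) in((a,(220,185,125,80)),(b,(235,165,85,95))):
    i=c["img"][v:v+h,u:u+w];im.append(cv2.resize(i,(int(w*320/h),320),interpolation=cv2.INTER_CUBIC))
cv2.imwrite("pics/m6.png",cv2.hconcat(im)[:,:800])
E
```

```text
[ 0.50189602 -0.29746345  0.17853102] [0.28111426 0.97823062 0.11755949]
```

View pics/m6.png

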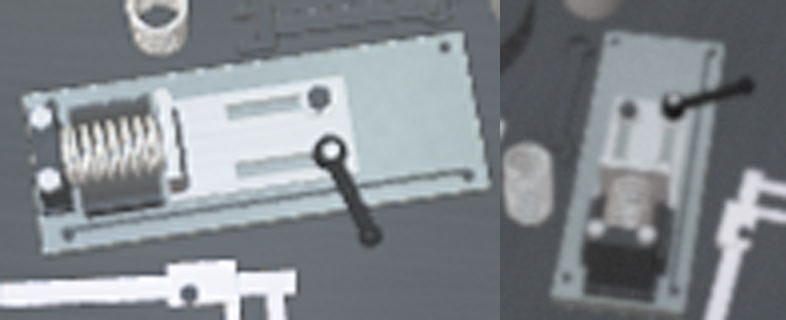

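The picture shows the spring snug between the anvil (50,160) and stop (165,150), and the lever turned about 1.97 rad and staying put (hub (330,150), ball (370,237)). The robot is clear, so I hand in.

```bash
python3 -c "
from workcell import bot
print(bot.job_done())"
```

```text
the job is handed in; nothing more can be done
None
```

I handed the job in at about 17 s: the spring is held lightly between the stop and the anvil (12 N push, roughly 8 N on the spring), the lever is tightened to about 0.49 N m, and the arm is clear; the hand-in returned no verdict.

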